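Fit the keyed arbor to the polishing spindle

TASK

Take the square-headed keyed arbor out of its socket on the freely spinning carousel and push its shank into the hub of the polishing spindle, turning it until the key slips into the keyway, then keep pushing against the hub's ejector spring until the shoulder sits fully home on the hub. Finish while still holding the arbor pressed home with the gripper (it springs back up if let go); leave the two other arbors in the carousel and the other things on the bench where they are.

Things in the scene. Friction and masses are not known exactly. Their poses are not given: they have to be found in the camera images.
- arbor: The keyed steel arbor, loose, 0.24 to 0.38 kg, upright in a carousel socket. Origin: centre of the underside of its round shoulder (40 mm diameter, 6 mm thick); z up along its axis, x towards its key. A tab on the shoulder's rim, 6 mm wide, reaching 28 mm from the axis, marks the key's side (+x).
- arbor_head (a point): Middle of the arbor's square head (grip here), 28.5 mm above the shoulder's underside. The head is 24 x 24 mm, faces square to the arbor's x and y, 45 mm tall (6 to 51 mm above the shoulder's underside). Axes as the arbor.
- arbor_tip (a point): Lower end of the arbor's shank, on its axis, 36 mm below the shoulder's underside. The shank is round, 18 mm in diameter, its last 5 mm tapering to 12 mm. The key, 6 mm wide, reaching 13.5 mm from the axis, runs from the shoulder down to 24 mm below it: the last 12 mm of shank are a plain pilot.
- carousel: Low turntable, 200 mm diameter, plate top 20 mm high, spinning freely about its vertical axis (it turns when pushed). Origin: on the axis at bench level. Four upright tube sockets (42 mm outside, about 32 mm inside, tops at 62 mm) stand 70 mm from the axis at +x, +y, -x, -y; three hold an arbor, shoulder resting on the tube's top; one is empty.
- spindle: Polishing spindle, fixed to the bench: grey round housing, 164 mm diameter, 45 mm high, with a control box on its -x side (40 mm high, reaching 106 mm from the axis); on top an upright steel hub, 62 mm diameter, which does not turn. Origin: on the hub's axis at bench level; z up, x towards the keyway.
- spindle_mouth (a point): Centre of the hub's flat top face, 90 mm above the bench; axes as the spindle (z up, x towards the keyway). The bore is 20 mm in diameter and over 36 mm deep, with a keyway 8 mm wide from the bore out to 15.5 mm from the axis, open at the top, towards +x.
- ejector (a joint): Travel of the spring-loaded ejector plunger in the bore (m): 0 = up (its top 24 mm below the hub's face), 0.012 = pressed down with the arbor fully home. The spring pushes up with about 5.5 N at 0 and 9 N at 0.012, so a released arbor rises again.
- cone_arbor: Other arbor standing in the carousel: same shoulder and shank (no key, no tab), with a felt cone on top reaching 52 mm above the shoulder's underside (the origin). Stays in its socket.
- ball_arbor: Other arbor standing in the carousel: same shoulder and shank (no key, no tab), with a 32 mm ball on top reaching 46 mm above the shoulder's underside (the origin). Stays in its socket.
- pliers: Loose flat-nose pliers lying on the bench, about 135 x 55 x 12 mm, bare metal handles, between carousel and spindle. Bystander.
- cutters: Loose small side cutters lying on the bench, about 115 x 55 x 12 mm, on the right. Bystander.
- flux_bottle: Small upright closed bottle, 40 mm in diameter, 100 mm tall, on the left. Bystander.
- bench_block: Square steel bench block 70 x 70 x 20 mm, on the right. Bystander.
- file: Small file with a wooden handle, 200 mm long, 16 mm high, lying across the far edge of the work area. Bystander.
- tape_roll: Roll lying flat, 70 mm in diameter, 18 mm high, on the left. Bystander.

How it is judged:
By the outcome, as a careful person would: the job done as asked, in the order asked, and still so for the second after the job is handed in, while the arm keeps its last pose, push and grip.
It also fails if it takes over 38 s, if anything falls off the work surface, if the arm or the gripper's body presses on something with over 40 N, if the wrist force passes 120 N, or if a joint passes its speed limit or range.

ROBOT

A 6-joint arm with a two-finger parallel gripper is mounted at the origin on the work surface. World frame = base frame: x ahead of the robot, y to its left, z up, the work surface at z = 0. Lengths are in mm, angles in rad, forces in N, time in s.
With the tool pointing down it reaches from about 350 to 875 mm from the base axis. Payload 4.2 kg.
Tool frame: the origin (TCP) lies midway between the tips of the shut fingers; the grasp point (between the pads) lies 19 mm behind it; z points along the fingers, y is the line along which they close (so a half turn about z gives the same grasp; the last joint's range is limited). The gripper opens to 87 mm and grips with 3 to 60 N. Pads are 19 mm wide; open, the fingers measure 117 mm over their backs; the gripper's body (75 mm by 190 mm) begins 51 mm behind the grasp point.
Start: joints at [-0.848, 0.385, 0.008, 0, -1.194, -0.259], TCP at [279.605, -558.946, 222.55] pointing down, gripper open.
Joint ranges: [-3.14, 3.14], [-1.21, 2.06], [-1.07, 1.41], [-3.16, 2.05], [-2.99, -0.16], [-3.1, 3.1]. Speed limits (rad/s): [2.79, 2.79, 3.14, 3.14, 3.14, 3.14].

INTERFACE

Orientations are given as a unit quaternion [w, x, y, z].
In Python, from rig import status, camera, calibration, order gives the robot as it stands.
- The arm moves only by the tool move_arm, never from a script. Its argument "increments" is a list that holds one entry, the list of rows, each a list of 7 numbers: the shift along the tool's x, y, z as a fraction of full scale, then the turn, a rotation vector about the tool's x, y, z as a fraction of full scale, then the opening, from 0 (shut) to 1 (fully open). In form: [[[dx, dy, dz, rx, ry, rz, grip], ...]]. A call has 1 to 20 rows; each row is the pose to reach, as a shift and turn from the pose commanded when the call began, along the tool's axes at that moment; what a row does not reach only later rows make up. Full scale, the value 1, is 200 mm for a shift and pi/2 rad for a turn. A row lasts 1/8 s, in which the tool goes at most 62.5 mm and 10.7 degrees, less where a joint would pass 70% of its speed; a pose out of reach is approached as far as the arm can. A call with a number of a shift or a turn outside -1 to 1 is refused whole. A call with a gripper value outside its range is refused whole. The fingers move at their own pace and stop on an object; "force" is the grip in N (left out, the last holds). Time passes only in rows, so rows that repeat a pose let the fingers close. It gives the time, the measured TCP pose, the force, the opening and the grip force at its end, in the units of the state.
- status.state(): the state, without advancing time (a new reading comes with each control period).
- camera(name): name is "scene" or "top" or "wrist"; returns (picture, depth): 480x640x3 uint8, red, green, blue; 480x640 float32, mm along the optical axis (not along the pixel's ray), 0 where there is no reading.
- calibration(name): a dict with "camera_matrix" (3x3 intrinsics, pixels), "T" (4x4, takes a point from camera to world coordinates); the wrist camera has in their place "T_tool_cam" (4x4, takes a point from camera to tool coordinates, whose origin is the TCP and whose axes are the flange's). Camera axes: x right, y up, looking along -z (the intrinsics and any distortion apply to the point x, -y, -z); pixel columns grow to the right and rows downward; lengths in mm; the calibration is good to about 2 mm. A picture is of the moment at which its call begins: read the wrist's pose just before it. calibration takes no time and is no camera call.
- order.job_done(): hands the job in; it is judged then, once.
The state is a dict: "t": time; "joints": joint angles; "joint_velocities": joint speeds; "tau": joint torques, N m; "tool_pos": TCP position; "eef_rot": TCP orientation; "force": force on the tool from outside, world axes, zero at the start; "torque": the same for the moment, N m; "finger_gap": opening from 0.0 (shut) to 1.0 (fully open); "gripper_force": force on a finger pad.
Only numpy, scipy, OpenCV 4.12 (cv2) and the standard library are available. Lean on these libraries where they do the work, as an engineer would, in place of code of your own. Each camera call takes 0.05 s, during which the arm holds its last target. There are 200 camera calls.

## Working session

There is one attempt and no reset: what is moved stays moved. The work goes in short steps, Python scripts to look and compute and a tool call to move; the robot and the scene stay as the last step left them, time stands still between calls to the robot, and variables do not carry over. Pictures are saved under pics/ and viewed, at most 10 in all, crops included, and the job is handed in when it is done.

Besides the shell and the picture viewer there is one more tool, called after "Request:" as name([rows], argument=value, ...), one row to a line, values as JSON. move_arm: Moves the arm, as the interface text tells. Shift numbers are shares of 200 mm and turn numbers shares of pi/2 rad, none past 1 either way. Its arguments: {"type":"object","properties":{"increments":{"type":"array","items":{"type":"array","items":{"type":"array","items":{"type":"number"}}}},"force":{"type":"number"}},"required":["increments"]}

```bash
ls; mkdir -p pics
python3 - <<'E'
from rig import status,camera,calibration
import cv2,numpy as np
s=status.state();print(s)
for n in("top","scene"):
    p,d=camera(n);c=calibration(n);print(n,c)
    cv2.imwrite(f"pics/{n}0.png",p[:,:,::-1]);np.savez(f"pics/{n}0.npz",p=p,d=d)
print(calibration("wrist"))
E
```

```text
pics
{'t': 0.0, 'joints': array([-8.48418821e-01,  3.85522455e-01,  6.62386583e-03, -5.25772591e-04,
       -1.19397009e+00, -2.58565269e-01]), 'joint_velocities': array([-0.00092288,  0.00052296,  0.00040982, -0.00272432, -0.00084993,
       -0.00034367]), 'tau': array([ 2.27849465e-03, -3.90671146e+01,  1.87404603e+01,  4.21973214e+00,
        1.10181549e-02, -1.63366403e-04]), 'tool_pos': array([ 279.33584738, -558.43098013,  221.47543324]), 'eef_rot': array([-2.72546172e-04, -2.29738509e-01,  9.73251809e-01,  1.02911690e-03]), 'force': array([ 0.35938597, -0.29663483, -0.18622235]), 'torque': array([-0.00741946,  0.04123625,  0.02606211]), 'gripper_force': 0.0, 'finger_gap': 0.998249204673743}
top {'camera_matrix': array([[437.205672  ,   0.        , 327.2511426 ],
       [  0.        , 437.205672  , 243.65580924],
       [  0.        ,   0.        ,   1.        ]]), 'T': array([[-1.26696367e-02,  9.93489335e-01, -1.13218470e-01,
         4.56005031e+02],
       [-9.99852562e-01, -1.12748669e-02,  1.29511440e-02,
        -1.85316073e+00],
       [ 1.15903003e-02,  1.13365863e-01,
[... 485 characters left out ...]
       [-6.50580896e-03,  6.14759436e-01,  7.88687841e-01,
         1.02428205e+03],
       [ 0.00000000e+00,  0.00000000e+00,  0.00000000e+00,
         1.00000000e+00]])}
{'camera_matrix': array([[355.4806564 ,   0.        , 321.25382619],
       [  0.        , 355.4806564 , 234.34383216],
       [  0.        ,   0.        ,   1.        ]]), 'T_tool_cam': array([[ 6.55823630e-04,  9.62712589e-01,  2.70525492e-01,
         7.56321041e+01],
       [ 9.99999708e-01, -7.37212653e-04,  1.99243562e-04,
         9.17675880e-01],
       [ 3.91249101e-04,  2.70525282e-01, -9.62712791e-01,
        -1.62262771e+02],
       [ 0.00000000e+00,  0.00000000e+00,  0.00000000e+00,
         1.00000000e+00]])}
```

View pics/top0.png

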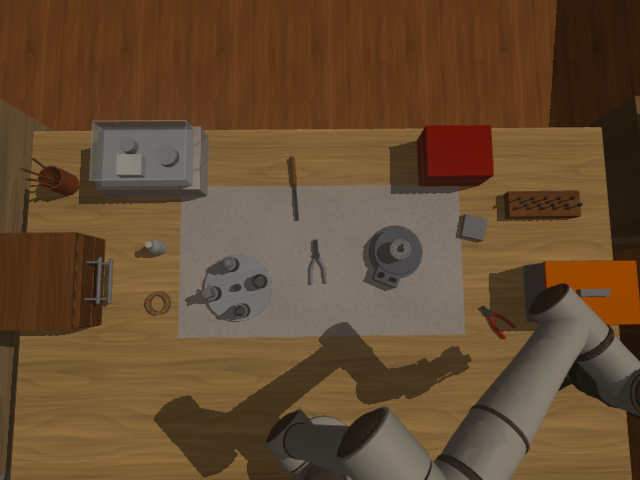

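The top view shows the carousel at about (237,288), the spindle hub at (400,249) and its control box at (386,276). I need an enlarged view to identify the arbors.

```bash
cat > h.py <<'E'
import numpy as np,cv2
from scipy.spatial.transform import Rotation as R
from rig import status,camera,calibration
def wristT(s):
    c=calibration("wrist");T=np.eye(4);q=s['eef_rot'];T[:3,:3]=R.from_quat([q[1],q[2],q[3],q[0]]).as_matrix();T[:3,3]=s['tool_pos']
    return T@c['T_tool_cam']
def ray(K,T,u,v,z):
    d=T[:3,:3]@np.array([(u-K[0,2])/K[0,0],-(v-K[1,2])/K[1,1],-1]);o=T[:3,3];return o+d*(z-o[2])/d[2]
def proj(K,T,P):
    c=np.linalg.inv(T)@np.append(P,1);return K[0,0]*c[0]/-c[2]+K[0,2],K[1,1]*c[1]/c[2]+K[1,2]
def tool(s,dw):
    q=s['eef_rot'];return R.from_quat([q[1],q[2],q[3],q[0]]).inv().apply(dw)/200
E
python3 - <<'E'
from h import *
a=np.load("pics/top0.npz")['p'];b=np.load("pics/scene0.npz")['p']
A=cv2.resize(a[240:335,190:290],(400,380),interpolation=3);A2=cv2.resize(a[210:305,355:455],(400,380),interpolation=3)
cv2.imwrite("pics/c1.png",np.hstack([A,A2])[:,:,::-1]);
c=calibration("top")
for n,u,v,z in[("car",237,288,20),("s230",230,264,100),("s258",258,283,100),("s241",241,311,100),("s211",211,293,100),("hub",400,249,90)]:print(n,ray(c['camera_matrix'],c['T'],u,v,z).round())
E
```

```text
car [476. 252.  20.]
s230 [542. 257. 100.]
s258 [488. 178. 100.]
s241 [411. 224. 100.]
s211 [461. 308. 100.]
hub [ 580. -226.   90.]
```

View pics/c1.png

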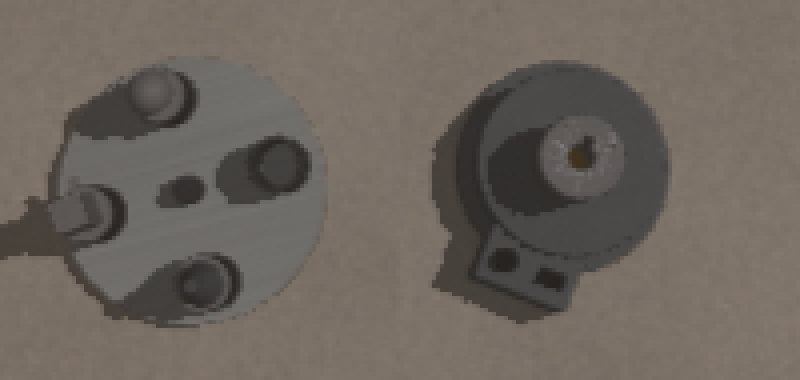

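View pics/scene0.png

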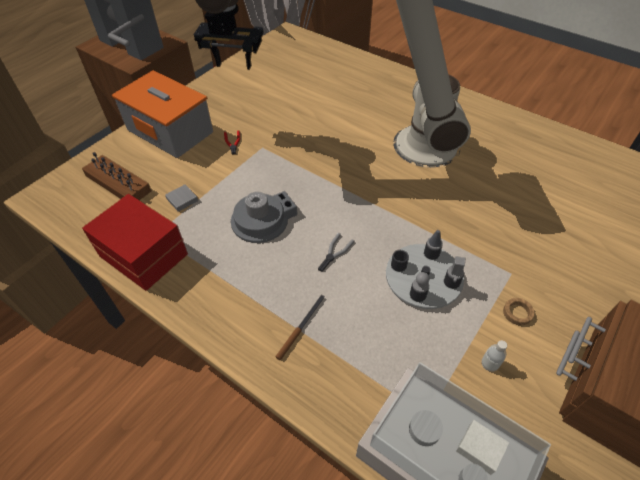

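The square-headed arbor is the one at top-image (209,293), about (461,308) in the world. The ball is at (230,264), the cone at (241,311), and the socket at (258,283) is empty. In the crop the keyway points away from the control box. I'll move above the arbor.

Request:
move_arm([
  [[-0.687,0.866,0,0,0,0,0.7],[-0.687,0.866,0,0,0,0,0.7],[-0.687,0.866,0,0,0,0,0.7],[-0.687,0.866,0,0,0,0,0.7]],
])

```text
t: 0.6
tool_pos: [324.7, -340.0, 222.4]
eef_rot: [-0.0, -0.231, 0.973, 0.0]
force: [-0.3, -0.6, 1.0]
finger_gap: 0.717
gripper_force: 0.0
```

Request:
move_arm([
  [[-0.687,0.866,0,0,0,0,0.7],[-0.687,0.866,0,0,0,0,0.7],[-0.687,0.866,0,0,0,0,0.7],[-0.687,0.866,0,0,0,0,0.7]],
])

```text
t: 1.1
tool_pos: [370.2, -123.9, 222.6]
eef_rot: [0.0, -0.231, 0.973, 0.0]
force: [0.3, 0.3, -0.3]
finger_gap: 0.702
gripper_force: 0.0
```

Request:
move_arm([
  [[-0.687,0.866,0,0,0,0,0.7],[-0.687,0.866,0,0,0,0,0.7],[-0.687,0.866,0,0,0,0,0.7],[-0.687,0.866,0,0,0,0,0.7]],
])

```text
t: 1.6
tool_pos: [415.8, 92.8, 222.4]
eef_rot: [0.0, -0.231, 0.973, 0.0]
force: [0.1, -0.2, 1.0]
finger_gap: 0.697
gripper_force: 0.0
```

Request:
move_arm([
  [[-0.687,0.866,0,0,0,0,0.7],[-0.687,0.866,0,0,0,0,0.7],[-0.687,0.866,0,0,0,0,0.7],[-0.687,0.866,0,0,0,0,0.7],[-0.687,0.866,0,0,0,0,0.7]],
])

```text
t: 2.22
tool_pos: [461.1, 308.4, 221.3]
eef_rot: [-0.001, -0.231, 0.973, -0.0]
force: [-1.0, -0.3, -0.3]
finger_gap: 0.7
gripper_force: 0.0
```

Run:
```python
from h import *
s=status.state();p,d=camera("wrist");print(s['t'],s['tool_pos'],s['eef_rot'],s['joints'],abs(s['joint_velocities']).max())
np.savez("pics/w1.npz",p=p,d=d,T=wristT(s));cv2.imwrite("pics/w1.png",p[:,:,::-1])
```

```text
2.225 [461.12122739 308.44852477 221.2557428 ] [-7.81364300e-04 -2.30910856e-01  9.72974494e-01 -4.46230429e-04] [ 8.81605047e-01  2.67448153e-01 -1.67320740e-01 -2.56417461e-04
 -1.13781194e+00 -1.98626592e+00] 0.04852698594831578
```

View pics/w1.png

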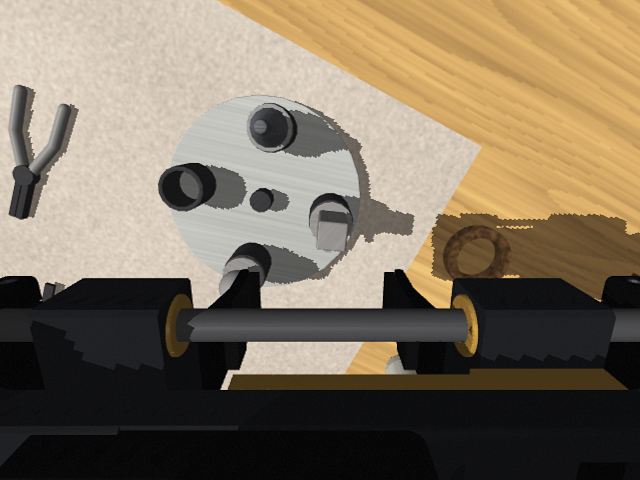

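The wrist view shows the square head at about (332,222), with its tube just behind it. I'll use the depth heights to separate the head's top face and find the tab.

```bash
cat >> h.py <<'E'
def world(d,K,T):
    v,u=np.mgrid[0:480,0:640];P=np.stack([(u-K[0,2])/K[0,0]*d,-(v-K[1,2])/K[1,1]*d,-d],-1);return P@T[:3,:3].T+T[:3,3]
E
python3 - <<'E'
from h import *
f=np.load("pics/w1.npz");T=f['T'];K=calibration("wrist")['camera_matrix'];W=world(f['d'],K,T)
W[f['d']<=0]=-999
m=np.zeros((480,640),bool);m[170:268,285:380]=1
z=W[...,2]
t=m&(z>105)&(z<125);print(t.sum(),np.median(z[t]))
xy=W[t][:,:2].astype(np.float32);r=cv2.minAreaRect(xy);print("head",r,xy.mean(0))
sh=m&(z>63)&(z<73);q=W[sh][:,:2];c=np.array(r[0]);dd=q-c;rr=np.hypot(*dd.T)
print("shoulder",sh.sum(),np.median(z[sh])); k=(rr>22.5)&(rr<32);print(np.c_[q[k],rr[k],np.degrees(np.arctan2(dd[k,1],dd[k,0]))].round(1))
ts=m&(z>100)
cv2.imwrite("pics/c2.png",cv2.resize(np.hstack([f['p'][185:265,290:370],cv2.cvtColor((np.clip(z[185:265,290:370]-40,0,80)*3).astype(np.uint8),8)]),(800,400),interpolation=0)[:,:,::-1])
E
```

```text
917 112.89294457116256
head ((458.6617736816406, 317.86993408203125), (24.405914306640625, 24.139047622680664), 21.29924774169922) [457.6581  317.23975]
shoulder 566 68.004103423163
[[484.  324.8  26.3  15.2]
 [484.  325.8  26.6  17.4]
 [483.3 326.5  26.1  19.3]
 [485.3 325.4  27.7  15.8]
 [484.7 326.1  27.3  17.6]
 [484.1 326.9  27.   19.5]
 [483.7 327.7  26.9  21.5]
 [483.4 328.7  27.   23.5]
 [482.6 329.3  26.5  25.4]
 [482.5 330.3  26.9  27.5]
 [485.1 327.4  28.1  19.8]
 [484.8 328.3  28.1  21.8]
 [484.3 329.1  27.9  23.6]
 [484.1 330.   28.2  25.6]]
```

View pics/c2.png

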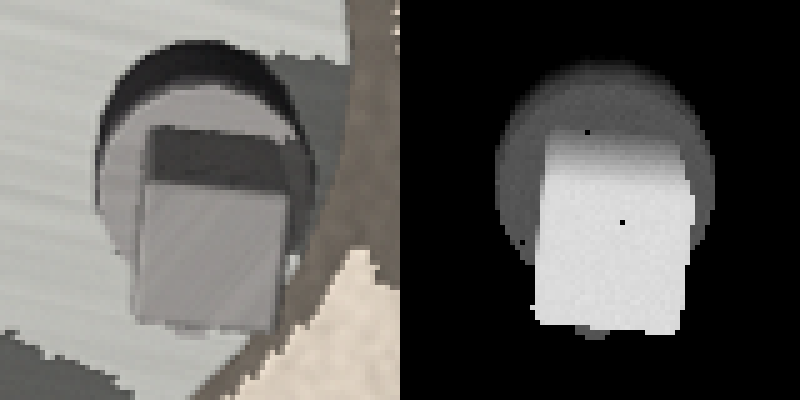

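The tab is on the -tool-x side. The arbor's yaw is about 21.3° and the head centre is (458.7, 317.9). Next I descend and grip.

Request:
move_arm([
  [[-0.0105,0.0475,0,0,0,0.06,0.7],[-0.0105,0.0475,0.3,0,0,0.06,0.7],[-0.0105,0.0475,0.5,0,0,0.06,0.7],[-0.0105,0.0475,0.62,0,0,0.06,0.7],[-0.0105,0.0475,0.69,0,0,0.06,0.7],[-0.0105,0.0475,0.73,0,0,0.06,0.7],[-0.0105,0.0475,0.73,0,0,0.06,0.7]],
])

```text
t: 3.15
tool_pos: [459.0, 315.8, 76.8]
eef_rot: [0.0, -0.184, 0.983, 0.0]
force: [-0.5, -0.1, 0.4]
finger_gap: 0.699
gripper_force: 0.0
```

Request:
move_arm([
  [[0,0,0,0,0,0,0.2],[0,0,0,0,0,0,0.2],[0,0,0,0,0,0,0.2],[0,0,0,0,0,0,0.2]],
], force=45)

```text
t: 3.65
tool_pos: [458.9, 316.1, 76.7]
eef_rot: [0.0, -0.184, 0.983, 0.0]
force: [-1.4, 0.3, 0.4]
finger_gap: 0.329
gripper_force: 0.0
```

Request:
move_arm([
  [[0,0,0,0,0,0,0.1],[0,0,0,0,0,0,0.0],[0,0,0,0,0,0,0.0],[0,0,0,0,0,0,0.0]],
], force=50)

```text
t: 4.15
tool_pos: [458.9, 316.2, 76.7]
eef_rot: [0.0, -0.184, 0.983, 0.0]
force: [-0.7, 0.6, 0.4]
finger_gap: 0.271
gripper_force: 50.0
```

Request:
move_arm([
  [[0,0,-0.1,0,0,0,0],[0,0,-0.3,0,0,0,0],[0,0,-0.5,0,0,0,0],[0,0,-0.6,0,0,0,0],[0.02,-0.3,-0.6,0,0,0,0],[0.04,-0.6,-0.6,0,0,0,0],[0.062,-1,-0.6,0,0,0,0],[0.062,-1,-0.6,0,0,0,0]],
])

```text
t: 5.15
tool_pos: [518.9, 121.5, 195.4]
eef_rot: [-0.002, -0.182, 0.983, -0.0]
force: [0.4, 0.1, -3.0]
finger_gap: 0.272
gripper_force: 50.0
```

Request:
move_arm([
  [[0.02,-0.3,0,0,0,0.1,0],[0.04,-0.6,0,0,0,0.2,0],[0.05,-0.9,0,0,0,0.3,0],[0.062,-1,0,0,0,0.3,0]],
])

```text
t: 5.65
tool_pos: [580.1, -68.4, 195.2]
eef_rot: [-0.001, 0.052, 0.999, -0.0]
force: [-0.0, 0.1, -2.6]
finger_gap: 0.276
gripper_force: 50.0
```

Run:
```python
from h import *
s=status.state();print(s['t'],s['tool_pos'],s['eef_rot'],s['finger_gap'],s['gripper_force']);g=s['tool_pos']
print(tool(s,np.array([642,-258,197])-g))
```

```text
5.65 [580.12894881 -68.43968642 195.17857399] [-1.20151468e-03  5.24658414e-02  9.98621990e-01 -1.14848809e-04] 0.27593597474571513 50.00099108554423
[-0.40694714 -0.91017047 -0.00975529]
```

Request:
move_arm([
  [[-0.12,-0.27,0,0,0,0.1,0],[-0.24,-0.54,0,0,0,0.2,0],[-0.36,-0.81,0,0,0,0.233,0],[-0.407,-0.91,0,0,0,0.233,0],[-0.407,-0.91,0,0,0,0.233,0],[-0.407,-0.91,0,0,0,0.233,0]],
])

```text
t: 6.4
tool_pos: [642.3, -254.0, 195.7]
eef_rot: [-0.001, 0.231, 0.973, 0.0]
force: [-1.5, -0.3, -2.7]
finger_gap: 0.266
gripper_force: 50.0
```

Run:
```python
from h import *
s=status.state();p,d=camera("wrist");T=wristT(s);print(s['t'],s['tool_pos'],s['eef_rot'],s['finger_gap'],s['joints'])
np.savez("pics/w2.npz",p=p,d=d,T=T);K=calibration("wrist")['camera_matrix'];print(proj(K,T,[580,-226,90]))
W=world(d,K,T);z=W[...,2];m=(abs(z-90)<4)&(np.hypot(W[...,0]-580,W[...,1]+226)<45);v,u=np.nonzero(m);print(m.sum(),np.median(z[m]),u.min(),u.max(),v.min(),v.max())
cv2.imwrite("pics/w2.png",p[:,:,::-1])
```

```text
6.4 [ 642.34430549 -253.99535965  195.70290159] [-9.43689149e-04  2.30992693e-01  9.72954996e-01  2.47982112e-04] 0.2663199025457912 [-1.43392176e-01  5.15292297e-01  1.52028722e-01 -7.08848240e-04
 -1.20936819e+00 -1.89334880e+00]
(np.float64(318.19296161135344), np.float64(145.2048208720364))
4971 90.089385049758 275 358 99 185
```

View pics/w2.png

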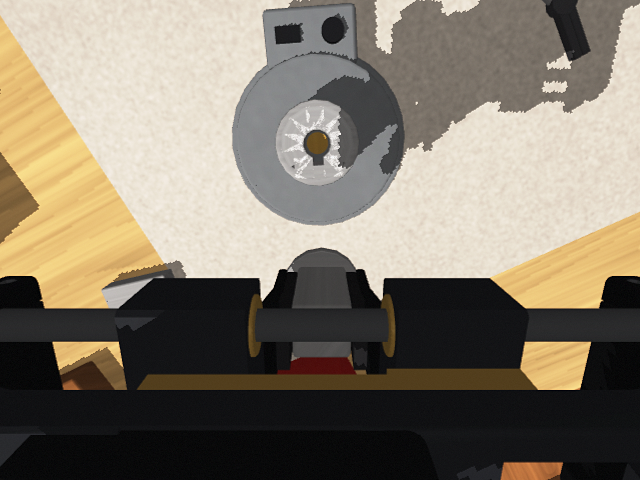

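The hub is at about (317,143) with the bore, and the keyway points down-image, which is -tool-x. Next I measure both.

Run:
```python
from h import *
f=np.load("pics/w2.npz");T=f['T'];d=f['d'];K=calibration("wrist")['camera_matrix'];W=world(d,K,T);z=W[...,2]
v,u=np.mgrid[0:480,0:640]
# rays onto z=90 plane for all pixels
dr=np.stack([(u-K[0,2])/K[0,0],-(v-K[1,2])/K[1,1],-np.ones(u.shape)],-1)@T[:3,:3].T;o=T[:3,3];P=o+dr*((90-o[2])/dr[...,2])[...,None]
top=(abs(z-90)<2)&(np.hypot(P[...,0]-580,P[...,1]+226)<45)
c,_=cv2.findContours(top.astype(np.uint8),cv2.RETR_EXTERNAL,cv2.CHAIN_APPROX_NONE);c=max(c,key=cv2.contourArea)[:,0]
q=P[c[:,1],c[:,0],:2];e=cv2.fitEllipse(q.astype(np.float32));print("hub",e)
C=np.array(e[0]);dd=P[...,:2]-C;r=np.hypot(dd[...,0],dd[...,1]);hole=(r<19)&((z<87)|(d<=0))
h=dd[hole];rr=r[hole];print("hole mean",h.mean(0),hole.sum())
k=(rr>10.8);print("key",len(h[k]),h[k].mean(0),np.degrees(np.arctan2(*h[k].mean(0)[::-1])))
# bore: hole pixels excluding keyway side
kd=h[k].mean(0);kd/=np.linalg.norm(kd);n=np.array([-kd[1],kd[0]])
hc,_=cv2.findContours(hole.astype(np.uint8),cv2.RETR_EXTERNAL,cv2.CHAIN_APPROX_NONE);hc=max(hc,key=cv2.contourArea)[:,0]
b=dd[hc[:,1],hc[:,0]];b=b[b@kd<5];x=np.linalg.lstsq(np.c_[2*b,np.ones(len(b))],(b**2).sum(1),rcond=None)[0];print("bore off",x[:2],"r",np.sqrt(x[2]+x[:2]@x[:2]))
kk=h[(h@kd-x[:2]@kd)>11]; m=kk.mean(0)-x[:2];print("key yaw",np.degrees(np.arctan2(m[1],m[0])),len(kk), "lat range",(kk@n).min(),(kk@n).max())
# control box face
B=(abs(z-40)<2.5)&(np.hypot(W[...,0]-C[0],W[...,1]-C[1])<130)&(np.hypot(W[...,0]-C[0],W[...,1]-C[1])>84)
c,_=cv2.findContours(B.astype(np.uint8),0,1);c=max(c,key=cv2.contourArea);mm=np.zeros(B.shape,np.uint8);cv2.drawContours(mm,[c],-1,1,-1)
w=W[(mm>0)&B][:,:2];rc=cv2.minAreaRect(w.astype(np.float32));print("box",rc,"dir",np.degrees(np.arctan2(*(C-rc[0])[::-1])))
```

```text
hub ((578.472900390625, -226.3177947998047), (60.31704330444336, 60.38407516479492), 92.75830078125)
hole mean [ 1.27692068 -0.53983605] 688
key 72 [11.26075964 -5.05387406] -24.1707341411118
bore off [-0.1358478   0.10776811] r 9.569041851525489
key yaw -23.53932739972467 67 lat range -3.557177189999631 4.010807172136385
box ((495.0154113769531, -191.318603515625), (74.04141998291016, 28.843984603881836), 67.28500366210938) dir -22.751495641373644
```

Run:
```python
from h import *
f=np.load("pics/w2.npz");d=f['d'];c=calibration("wrist");K=c['camera_matrix'];W=world(d,K,c['T_tool_cam'])
m=(abs(W[...,2]-8.7)<4)&(abs(W[...,0])<40)&(abs(W[...,1])<40)&(d>0);w=W[m];print(m.sum(),np.median(w[:,2]),w.min(0),w.max(0))
o=c['T_tool_cam']
cc,_=cv2.findContours(m.astype(np.uint8),0,1);cc=max(cc,key=cv2.contourArea)[:,0];p=W[cc[:,1],cc[:,0]];p=p[p[:,0]>12]
x=np.linalg.lstsq(np.c_[2*p[:,:2],np.ones(len(p))],(p[:,:2]**2).sum(1),rcond=None)[0];print("circle",x[:2],np.sqrt(x[2]+x[:2]@x[:2]))
h=(W[...,2]<2)&(W[...,2]>-35)&(abs(W[...,1])<9)&(abs(W[...,0]-12)<5)&(d>0);q=W[h];print("face",h.sum(),np.linalg.lstsq(np.c_[q[:,1],q[:,2],np.ones(len(q))],q[:,0],rcond=None)[0])
s=status.state();print(s['tool_pos'],s['t'])
```

```text
1015 8.740843038932582 [  7.46600046 -17.97318283   4.79036107] [19.40443878 17.59863277 12.69180442]
circle [-0.38199751 -0.60978468] 19.562840624709196
face 1452 [1.20811920e-03 1.77271582e-03 1.13670055e+01]
[ 642.46372098 -253.79683267  196.20132807] 6.45
```

Request:
move_arm([
  [[0.2,-0.01,0,0,0,-0.041,0],[0.35,-0.0185,0.1,0,0,-0.041,0],[0.35,-0.0185,0.2,0,0,-0.041,0],[0.35,-0.0185,0.23,0,0,-0.041,0],[0.35,-0.0185,0.23,0,0,-0.041,0],[0.35,-0.0185,0.23,0,0,-0.041,0],[0.35,-0.0185,0.23,0,0,-0.041,0]],
])

```text
t: 7.32
tool_pos: [579.1, -227.2, 151.2]
eef_rot: [0.001, 0.2, 0.98, -0.0]
force: [0.1, 0.2, -3.0]
finger_gap: 0.271
gripper_force: 50.0
```

Run:
```python
from h import *
s=status.state();print(s['tool_pos'],s['eef_rot'],s['force']);q=s['eef_rot'];print(2*np.degrees(np.arctan2(q[2],q[1]))-180)
print(tool(s,np.array([578.23,-225.7,s['tool_pos'][2]])-s['tool_pos']))
```

```text
[ 579.09854871 -227.16699036  151.19353837] [ 6.22843965e-04  2.00216969e-01  9.79751385e-01 -1.05424121e-05] [ 0.08518859  0.20929675 -3.03845427]
-23.099298703294664
[ 6.87225655e-03  5.04311182e-03 -7.26275041e-06]
```

Request:
move_arm([
  [[0.007,0.005,0.0,0,0,0,0],[0.007,0.005,0.03,0,0,0,0],[0.007,0.005,0.05,0,0,0,0],[0.007,0.005,0.06,0,0,0,0],[0.007,0.005,0.075,0,0,0,0],[0.007,0.005,0.075,0,0,0,0]],
])

```text
t: 8.07
tool_pos: [577.5, -225.6, 135.2]
eef_rot: [-0.0, 0.2, 0.98, 0.0]
force: [0.1, 0.2, -3.6]
finger_gap: 0.27
gripper_force: 50.0
```

Request:
move_arm([
  [[0,0,0.015,0,0,0,0],[0,0,0.025,0,0,0,0],[0,0,0.025,0,0,0,0]],
])

```text
t: 8.45
tool_pos: [577.5, -225.5, 130.3]
eef_rot: [-0.0, 0.2, 0.98, 0.0]
force: [0.8, -0.1, -2.5]
finger_gap: 0.271
gripper_force: 50.0
```

Request:
move_arm([
  [[0,0,0.01,0,0,0,0],[0,0,0.02,0,0,0,0],[0,0,0.025,0,0,0,0],[0,0,0.025,0,0,0,0]],
])

```text
t: 8.95
tool_pos: [577.6, -225.6, 125.4]
eef_rot: [-0.0, 0.2, 0.98, -0.0]
force: [-0.0, -0.0, -2.4]
finger_gap: 0.272
gripper_force: 50.0
```

Request:
move_arm([
  [[0,0,0.015,0,0,0,0],[0,0,0.03,0,0,0,0],[0,0,0.04,0,0,0,0],[0,0,0.04,0,0,0,0]],
])

```text
t: 9.45
tool_pos: [577.5, -225.6, 117.3]
eef_rot: [-0.0, 0.2, 0.98, -0.0]
force: [-0.5, 0.7, -2.5]
finger_gap: 0.271
gripper_force: 50.0
```

Request:
move_arm([
  [[0,0,0.015,0,0,0,0],[0,0,0.03,0,0,0,0],[0,0,0.045,0,0,0,0],[0,0,0.05,0,0,0,0],[0,0,0.05,0,0,0,0]],
], force=60)

```text
t: 10.07
tool_pos: [578.0, -225.7, 108.0]
eef_rot: [0.0, 0.2, 0.98, -0.0]
force: [-2.1, 0.8, 5.0]
finger_gap: 0.27
gripper_force: 60.0
```

Request:
move_arm([
  [[0,0,0.007,0,0,0,0],[0,0,0.014,0,0,0,0],[0,0,0.018,0,0,0,0],[0,0,0.018,0,0,0,0]],
])

```text
t: 10.58
tool_pos: [578.0, -225.8, 104.7]
eef_rot: [0.001, 0.2, 0.98, -0.0]
force: [-2.1, 0.3, 6.7]
finger_gap: 0.27
gripper_force: 60.0
```

Request:
move_arm([
  [[0,0,0.004,0,0,0,0],[0,0,0.004,0,0,0,0]],
])

```text
t: 10.82
tool_pos: [578.0, -225.8, 104.7]
eef_rot: [0.001, 0.2, 0.98, -0.0]
force: [-3.3, 1.6, 9.9]
finger_gap: 0.275
gripper_force: 60.0
```

Now the TCP stays at 104.7 while the force rises, so the shoulder is in contact. I'll press a little more to confirm.

Request:
move_arm([
  [[0,0,0.005,0,0,0,0],[0,0,0.005,0,0,0,0],[0,0,0.005,0,0,0,0]],
])

```text
t: 11.2
tool_pos: [578.0, -225.7, 104.7]
eef_rot: [0.001, 0.2, 0.98, -0.0]
force: [-4.6, 2.4, 13.8]
finger_gap: 0.27
gripper_force: 60.0
```

Run:
```python
from h import *
s=status.state();p,d=camera("wrist");T=wristT(s);print(s['t'],s['tool_pos'],s['force'],s['finger_gap'])
c=calibration("wrist");K=c['camera_matrix'];Wt=world(d,K,c['T_tool_cam']);W=world(d,K,T)
m=(Wt[...,0]>13)&(Wt[...,0]<18)&(abs(Wt[...,1])<8)&(Wt[...,2]>0);print("shoulder top z",np.median(W[m][:,2]))
m=(Wt[...,0]>24)&(Wt[...,0]<29)&(abs(Wt[...,1])<8);print("hub top z",np.median(W[m][:,2]))
cv2.imwrite("pics/w3.png",p[150:390,180:460,::-1])
```

```text
11.2 [ 578.03374027 -225.7486739   104.65741922] [-4.63516825  2.3761111  13.81983408] 0.26963224153141346
shoulder top z 96.04016457343954
hub top z 216.8855589782682
```

View pics/w3.png

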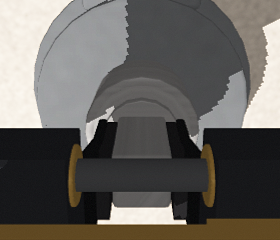

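The shoulder top is at 96.0 mm, which is the 90 mm hub face plus the 6 mm shoulder. The push is well above the spring force, so the arbor is home. The crop shows the shoulder flush on the hub. I'll hand it in.

```bash
python3 -c "
from rig import order;print(order.job_done())"
```

```text
the job is handed in; nothing more can be done
None
```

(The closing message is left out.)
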